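Set the wash counter by flicking its thumbwheel

TASK

The wash counter on the bench is two to four clicks short of its mark. With a fingertip, lightly flick the edge of its toothed thumbwheel counter-clockwise (seen from above), click by click and pausing for a moment one click before the mark, until the hand under the round window points straight at the long fin on top of the housing, and do not go past it. Only push with the finger: do not squeeze or press hard on the counter, and leave the loose things around it where they stand.

Things in the scene. Friction and masses are not known exactly. Their poses are not given: they have to be found in the camera images.
- counter: Wash counter screwed to the bench. Origin: underside centre of its bare aluminium base plate, 150 (x) by 140 (y) by 10 mm. Its -x side is the front, roughly towards the robot. White housing 132 mm wide, from x = -28 to +45 mm, top 56 mm above the bench. A black toothed wheel sticks out of its front over the base plate.
- wheel_axis (a point): Centre of the thumbwheel on its vertical axis, half-way up its teeth: 20 mm in front (-x) of the counter's origin, 36 mm above the bench; axes as the counter's. 8 straight radial teeth 45 degrees apart, 6 mm thick, 30 to 42 mm above the bench, ends 64 mm from the axis; solid inside 34 mm. Front half exposed, with 20 mm free below the teeth to the base plate.
- tooth_rest (a point): End of the front tooth on the counter's +y side as it stands at every rest, 22.5 degrees from straight ahead (-x), 64 mm from the axis, 36 mm above the bench. Fixed to the counter: does not turn. Another stands 22.5 degrees on the -y side. Counter-clockwise carries front teeth to -y: pushing this tooth across to where the -y one stood is one click.
- dial (a point): Centre of the round window on the wheel's axis, 63 mm above the bench: top of a fixed white hood of radius 36 mm over the wheel's middle, 46 to 63 mm above the bench (teeth stand out 28 mm beyond it). Under the window a black hand with an arrow end, 27 mm long, turns with the wheel.
- fin (a point): Centre of the top of the long dark steel fin (26 x 5 mm, 10 mm high) on the housing behind the dial, 50 mm behind (+x of) the wheel's axis, 66 mm above the bench. The mark at which the hand must point.
- thumbwheel (a joint): Angle of thumbwheel and hand, rad, growing counter-clockwise from above; 0: hand points at the fin; starts negative. A sprung detent rests it every 0.785 rad (45 degrees, one click). About 4 N at the teeth moves it out of a rest; past half-way it snaps to the next by itself and stays.
- regulator_mid (a point): Bystander: middle of a black breathing regulator, a disc 68 mm across and 36 mm high with a steel neck to 56 mm height; loose; this point is 18 mm above the bench.
- grease_mid (a point): Bystander: middle of a small white bottle, 40 mm across, 85 mm high; loose; this point is 42 mm above the bench.
- cup_mid (a point): Bystander: middle of an open white square plastic cup, 65 x 65 mm, 75 mm high; loose; this point is 37 mm above the bench.

How it is judged:
By the outcome, as a careful person would: the job done as asked, in the order asked, and still so for the second after the job is handed in, with the robot touching nothing.
It also fails if it takes over 64 s, if anything falls off the work surface, if the arm or the gripper's body presses on something with over 40 N, if the wrist force passes 120 N, or if a joint passes its speed limit or range.

ROBOT

A 7-joint arm with a two-finger parallel gripper is mounted at the origin on the work surface. World frame = base frame: x ahead of the robot, y to its left, z up, the work surface at z = 0. Lengths are in m, angles in rad, forces in N, time in s.
With the tool pointing down it reaches from about 0.425 to 0.925 m from the base axis. Payload 6.8 kg.
Tool frame: the origin (TCP) lies on the centre line of the jaws, within the pads' length; the fingertips stand tcp_to_tips ahead of it and the grasp point (between the pads) lies 6 mm ahead of it (tcp_to_tips is the distance from the TCP to the fingertips, in m); z points along the fingers, y is the line along which they close (so a half turn about z gives the same grasp; the last joint's range is limited). The gripper opens to 85 mm and grips with 20 to 120 N. Pads are 22 mm wide; open, the fingers measure 114 mm over their backs; the gripper's body (76 mm by 85 mm) begins 54 mm behind the grasp point. The pads swing forward as they close: fully open they stand 13 mm farther back than shut.
Start: joints at [-1.389, 0.477, 0.022, 1.555, -0.011, 1.109, -0.083], TCP at [0.193, 0.647, 0.256] pointing down, gripper open.
Joint ranges: [-2.96, 2.96], [-0.34, 2.1], [-1.41, 1.46], [0.24, 2.44], [-1.37, 4.51], [0.17, 1.92], [-2.96, 2.96]. Speed limits (rad/s): [2.39, 2.39, 3.14, 3.14, 3.14, 3.14, 3.14].

INTERFACE

Orientations are given as a unit quaternion [x, y, z, w].
In Python, from plant import * gives the robot as it stands.
- The arm moves only by the tool send_rows, never from a script. Its argument "targets" is a list of rows, each an object of numbers: "x", "y", "z": the shift along the tool's x, y, z in mm; "ax", "ay", "az": the turn, a rotation vector about the tool's x, y, z in rad; "gripper": the opening in per cent of the stroke, from 0 (shut) to 100 (fully open). A call has exactly 5 rows; each row shifts and turns the commanded pose from where the row before left it, along the tool's axes as they then stand; what a row does not reach is not made up. A row lasts 1/10 s, in which the tool goes at most 50 mm and 8.59 degrees, less where a joint would pass 70% of its speed; a pose out of reach is approached as far as the arm can. A call with a gripper value outside its range is refused whole. The fingers move at their own pace and stop on an object; the grip force is fixed at half the most. Time passes only in rows, so rows that do not move let the fingers close, or fill a call up. It gives the time, the measured TCP pose, the force, the opening and the grip force at its end, in the units of the state.
- observe(): the state, without advancing time (a new reading comes with each control period).
- grab_frame(name): name is "scene" or "top" or "wrist"; returns the picture (384x512x3 uint8, red, green, blue); there is no depth.
- calibration(name): a dict with "fov_y" (degrees; the focal length in pixels is half the picture's height over the tangent of half this angle, whatever the lens; pixels are square), "cx", "cy" (the principal point, pixels), "R" (3x3) and "t" (3): a world point X has camera coordinates R X + t. Camera axes: x right, y down, z forward; pixel columns grow to the right and rows downward; lengths in m; the calibration is good to about 2 mm. A picture is of the moment at which its call begins: read the wrist's pose just before it. calibration takes no time and is no camera call; for the wrist camera it gives the pose at the moment of the call.
- hand_in(): hands the job in; it is judged then, once.
The state is a dict: "t": time; "q": joint angles; "joint_vel": joint speeds; "effort": joint torques, N m; "position": TCP position; "ee_rot": TCP orientation; "force": force on the tool from outside, world axes, zero at the start; "torque": the same for the moment, N m; "opening": finger opening in m; "gripper_force": force on a finger pad.
Only numpy, scipy, OpenCV 4.12 (cv2) and the standard library are available. Lean on these libraries where they do the work, as an engineer would, in place of code of your own. Each camera call takes 0.05 s, during which the arm holds its last target. There are 200 camera calls.

## Working session

There is one attempt and no reset: what is moved stays moved. The work goes in short steps, Python scripts to look and compute and a tool call to move; the robot and the scene stay as the last step left them, time stands still between calls to the robot, and variables do not carry over. Pictures are saved under pics/ and viewed, at most 10 in all, crops included, and the job is handed in when it is done.

Besides the shell and the picture viewer there is one more tool, called after ">>>" by a JSON object that holds its "op" and its "data", one argument or row to a line. send_rows: Moves the arm, as the interface text tells. Its arguments: {"type":"object","properties":{"targets":{"type":"array"}},"required":["targets"]}

```bash
mkdir -p pics; python3 - <<'E'
from plant import *
import cv2,numpy as np
s=observe();print(s)
for n in ("scene","top"):
    print(n,calibration(n)); cv2.imwrite(f"pics/{n}1.png",grab_frame(n)[:,:,::-1])
E
```

```text
{'t': 0.0, 'q': array([-1.38911446,  0.47777849,  0.02237228,  1.55647331, -0.01148934,
        1.10929169, -0.08305808]), 'joint_vel': array([-8.97054999e-04,  5.22351703e-04,  6.48911050e-04, -2.38203864e-05,
        2.18678908e-03, -1.66465777e-03, -1.69434709e-03]), 'effort': array([-2.50274597e-04, -5.96466029e+01,  1.60785299e+00, -2.81186289e+01,
        1.25294714e-02,  9.53489682e-03, -5.30194214e-06]), 'position': array([0.19275201, 0.64631564, 0.25533157]), 'ee_rot': array([ 1.44365084e-01,  9.89524074e-01, -9.09624797e-04, -5.21466268e-05]), 'force': array([ 2.36724884e-01, -4.39405407e-04, -4.42512541e-01]), 'torque': array([-2.53732775e-04, -3.58865034e-02,  8.23151855e-05]), 'gripper_force': 0.0, 'opening': 0.08515086282593544}
scene {'fov_y': 55.485369307415844, 'cx': 251.70469723967415, 'cy': 196.52079743131893, 'R': array([[ 7.05802113e-01,  7.08408685e-01,  7.14993318e-04],
       [ 5.85050393e-01, -5.82328012e-01, -5.64455600e-01],
       [-3.99448889e-01,  3.98812263e-01, -8.25463121e-01]]), 't': array([-0.46739261, -0.31879486,  1.08441266])}
top {'fov_y': 46.50791016344918, 'cx': 267.31294224003864, 'cy': 182.24863180997272, 'R': array([[-0.07463039, -0.99720617,  0.00318658],
       [-0.97670676,  0.0724508 , -0.20197717],
       [ 0.20118201, -0.01818599, -0.97938505]]), 't': array([0.08574284, 0.61669605, 1.0268489 ])}
```

View pics/scene1.png

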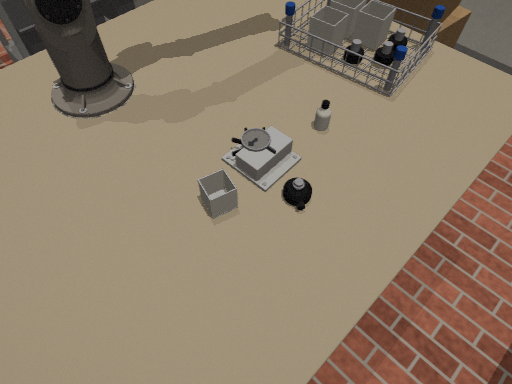

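View pics/top1.png

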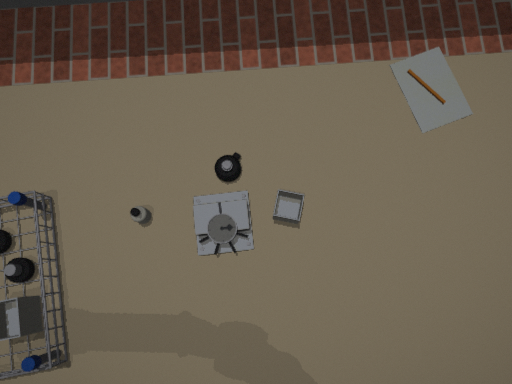

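The top view shows the counter's plate at about columns 193–254, rows 192–255, with the dial at (222,229), regulator (228,168), cup (289,207) and bottle (139,214). I'll enlarge it to measure.

```bash
python3 - <<'E'
import cv2,numpy as np
a=cv2.imread("pics/top1.png")[180:270,170:290]
cv2.imwrite("pics/topc.png",cv2.resize(a,None,fx=6,fy=6,interpolation=cv2.INTER_CUBIC))
E
```

```text
(no output)
```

View pics/topc.png

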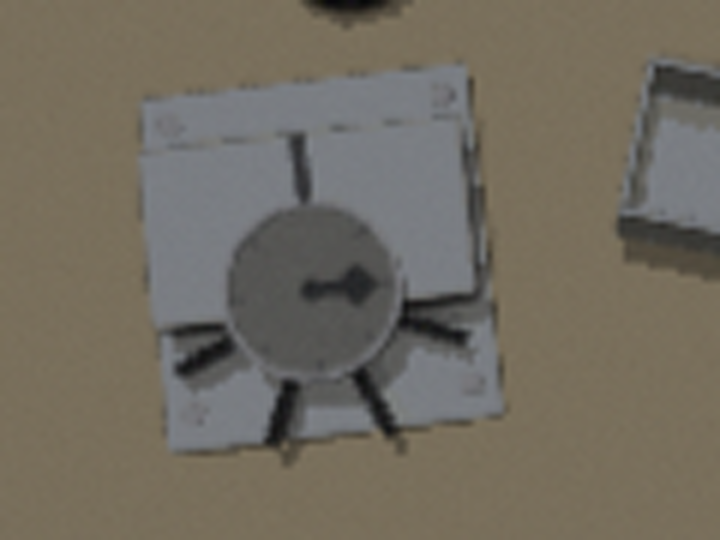

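Two clicks are needed: the hand points to image right, 90° clockwise of the fin. In the crop, the plate corners are at (142,98), (465,63), (505,412), (170,452), the dial at (315,290), and the two front tooth ends at about (275,441) and (395,437).

```bash
cat > h.py <<'E'
import numpy as np,cv2
from plant import *
from scipy.optimize import least_squares
def proj(c,X):
    X=np.atleast_2d(X)@c["R"].T+c["t"];f=192/np.tan(np.radians(c["fov_y"])/2)
    return np.c_[c["cx"]+f*X[:,0]/X[:,2],c["cy"]+f*X[:,1]/X[:,2]]
def world(p,L):
    x,y,a=p;c,s=np.cos(a),np.sin(a);L=np.atleast_2d(L)
    return np.c_[x+c*L[:,0]-s*L[:,1],y+s*L[:,0]+c*L[:,1],L[:,2]]
def onz(c,uv,z):
    f=192/np.tan(np.radians(c["fov_y"])/2)
    d=c["R"].T@np.array([(uv[0]-c["cx"])/f,(uv[1]-c["cy"])/f,1]);o=-c["R"].T@c["t"]
    return o+d*(z-o[2])/d[2]
E
python3 - <<'E'
from h import *
c=calibration("top")
s,k=64*np.sin(np.pi/8),64*np.cos(np.pi/8)
L=np.array([[75,70,10],[75,-70,10],[-75,-70,10],[-75,70,10],[-20,0,63],[-20-k,s,39],[-20-k,-s,39]])/1e3
uv=np.array([[142,98],[465,63],[505,412],[170,452],[315,290],[273,441],[397,437]])/6+[170,180]
uv-=.4
r=least_squares(lambda p:(proj(c,world(p,L))-uv).ravel(),[.6,.1,0],x_scale=.1)
print(r.x,(r.fun.reshape(-1,2)*6).round(1))
p=r.x
for n,q in dict(axis=[-.02,0,.036],rest=[-.02-k/1e3,s/1e3,.036],rest2=[-.02-k/1e3,-s/1e3,.036],fin=[.03,0,.066]).items(): print(n,world(p,q))
for n,u,z in (("reg",(228,168),.036),("cup",(289,207),.04),("bot",(139,214),.05)): print(n,onz(c,u,z))
print(proj(calibration("scene"),world(p,[[-.02,0,.063],[.03,0,.066],[75e-3,70e-3,.01],[-75e-3,-70e-3,.01]])))
E
```

```text
[0.53903695 0.15682912 0.04064304] [[-1.8 -0.8]
 [ 3.8 -3. ]
 [ 2.3  1.8]
 [-0.1  1.2]
 [-1.1 -1.9]
 [-0.1  6.3]
 [-2.8 -3.9]]
axis [[0.51905347 0.15601648 0.036     ]]
rest [[0.45897886 0.17808551 0.036     ]]
rest2 [[0.46096915 0.12914248 0.036     ]]
fin [[0.56901218 0.15804808 0.066     ]]
reg [0.6706804  0.13508409 0.036     ]
cup [ 0.56001905 -0.00936669  0.04      ]
bot [0.56849405 0.35627967 0.05      ]
[[255.62337273 138.29099457]
 [271.1982335  147.94891588]
 [301.79926501 156.71349649]
 [220.69087726 156.94397573]]
```

```bash
python3 - <<'E'
import plant
print([n for n in dir(plant) if n[0]!='_'], getattr(plant,'tcp_to_tips',None))
from h import *
print(observe().keys(), calibration("wrist"))
E
ls
```

```text
['IKError', 'calibration', 'grab_frame', 'hand_in', 'observe', 'tcp_to_tips'] 0.025
dict_keys(['t', 'q', 'joint_vel', 'effort', 'position', 'ee_rot', 'force', 'torque', 'gripper_force', 'opening']) {'fov_y': 68.71345072529232, 'cx': 254.70212854068913, 'cy': 189.42195396500188, 'R': array([[ 0.28565418,  0.95833109, -0.00179456],
       [ 0.92323972, -0.27469126,  0.26865057],
       [ 0.25696324, -0.07839797, -0.96323603]]), 't': array([-0.67460096, -0.03523925,  0.38034614])}
h.py
pics
```

>>> {"op": "send_rows", "data": {
  "targets": [
    {"az": -0.11,"gripper": 0},
    {"az": -0.11,"gripper": 0},
    {"az": -0.11,"gripper": 0},
    {"gripper": 0},
    {"gripper": 0}
  ]
}}

```text
invalid input
```

>>> {"op": "send_rows", "data": {
  "targets": [
    {"x": 0,"y": 0,"z": 0,"ax": 0,"ay": 0,"az": -0.11,"gripper": 0},
    {"x": 0,"y": 0,"z": 0,"ax": 0,"ay": 0,"az": -0.11,"gripper": 0},
    {"x": 0,"y": 0,"z": 0,"ax": 0,"ay": 0,"az": -0.11,"gripper": 0},
    {"x": 0,"y": 0,"z": 0,"ax": 0,"ay": 0,"az": 0,"gripper": 0},
    {"x": 0,"y": 0,"z": 0,"ax": 0,"ay": 0,"az": 0,"gripper": 0}
  ]
}}

```text
t: 0.6
position: [0.1929, 0.6466, 0.2559]
ee_rot: [-0.019, 1.0, -0.0, -0.0]
force: [0.2, 0.6, 0.3]
opening: 0.0125
gripper_force: 0.0
```

>>> {"op": "send_rows", "data": {
  "targets": [
    {"x": 0,"y": 0,"z": -45,"ax": 0,"ay": 0,"az": 0,"gripper": 0},
    {"x": 0,"y": -10,"z": -45,"ax": 0,"ay": 0,"az": 0,"gripper": 0},
    {"x": -20,"y": -45,"z": 0,"ax": 0,"ay": 0,"az": 0,"gripper": 0},
    {"x": -20,"y": -45,"z": 0,"ax": 0,"ay": 0,"az": 0,"gripper": 0},
    {"x": -20,"y": -45,"z": 0,"ax": 0,"ay": 0,"az": 0,"gripper": 0}
  ]
}}

```text
t: 1.1
position: [0.2592, 0.5028, 0.3465]
ee_rot: [-0.019, 1.0, 0.0, 0.0]
force: [1.6, -0.1, -0.2]
opening: 0.0002
gripper_force: 0.0
```

>>> {"op": "send_rows", "data": {
  "targets": [
    {"x": -20,"y": -45,"z": 0,"ax": 0,"ay": 0,"az": 0,"gripper": 0},
    {"x": -20,"y": -45,"z": 0,"ax": 0,"ay": 0,"az": 0,"gripper": 0},
    {"x": -20,"y": -45,"z": 0,"ax": 0,"ay": 0,"az": 0,"gripper": 0},
    {"x": -20,"y": -45,"z": 0,"ax": 0,"ay": 0,"az": 0,"gripper": 0},
    {"x": -20,"y": -45,"z": 0,"ax": 0,"ay": 0,"az": 0,"gripper": 0}
  ]
}}

```text
t: 1.6
position: [0.3681, 0.2816, 0.3465]
ee_rot: [-0.019, 1.0, 0.0, 0.0]
force: [1.2, -0.0, 0.3]
opening: 0.0003
gripper_force: 0.0
```

>>> {"op": "send_rows", "data": {
  "targets": [
    {"x": -20,"y": -45,"z": 20,"ax": 0,"ay": 0,"az": 0,"gripper": 0},
    {"x": 0,"y": 0,"z": 45,"ax": 0,"ay": 0,"az": 0,"gripper": 0},
    {"x": 0,"y": 0,"z": 45,"ax": 0,"ay": 0,"az": 0,"gripper": 0},
    {"x": 0,"y": 0,"z": 0,"ax": 0,"ay": 0,"az": 0,"gripper": 0},
    {"x": 0,"y": 0,"z": 0,"ax": 0,"ay": 0,"az": 0,"gripper": 0}
  ]
}}

```text
t: 2.1
position: [0.3881, 0.2422, 0.2381]
ee_rot: [-0.02, 1.0, -0.0, -0.0]
force: [0.9, -0.4, 1.2]
opening: 0.0001
gripper_force: 0.0
```

>>> {"op": "send_rows", "data": {
  "targets": [
    {"x": -32,"y": -43,"z": 0,"ax": 0,"ay": 0,"az": 0,"gripper": 0},
    {"x": 0,"y": 0,"z": 45,"ax": 0,"ay": 0,"az": 0,"gripper": 0},
    {"x": 0,"y": 0,"z": 45,"ax": 0,"ay": 0,"az": 0,"gripper": 0},
    {"x": 0,"y": 0,"z": 0,"ax": 0,"ay": 0,"az": 0,"gripper": 0},
    {"x": 0,"y": 0,"z": 0,"ax": 0,"ay": 0,"az": 0,"gripper": 0}
  ]
}}

```text
t: 2.6
position: [0.4206, 0.2042, 0.1494]
ee_rot: [-0.02, 1.0, 0.0, 0.001]
force: [1.0, -0.6, 0.4]
opening: -0.0003
gripper_force: 0.0
```

```bash
python3 - <<'E'
from h import *
s=observe();print(s['position'],s['ee_rot'],s['force'])
p=[0.53903695,0.15682912,0.04064304]
k,q=.064*np.cos(np.pi/8),.064*np.sin(np.pi/8)
c=calibration("wrist")
im=grab_frame("wrist")[:,:,::-1].copy()
P=proj(c,world(p,[[-.02,0,.063],[-.02-k,q,.042],[-.02-k,-q,.042],[-.075,.07,.01],[-.075,-.07,.01]]))
tip=proj(c,s['position']-[0,0,.025])
print(P,tip)
for u in np.r_[P,tip]: cv2.drawMarker(im,tuple(int(round(v)) for v in u),(0,0,255),0,8,1)
cv2.imwrite("pics/w1.png",im)
E
```

```text
[0.42055985 0.20421673 0.14943971] [-2.01656284e-02  9.99796389e-01  4.47311476e-04  5.72676826e-04] [ 0.97448014 -0.58750123  0.41786064]
[[193.45848964 309.01186885]
 [222.38720977 235.62633572]
 [166.59000422 235.65411074]
 [271.94835647 225.61677715]
 [130.75689995 225.68321214]] [[253.55608396 237.3924494 ]]
```

View pics/w1.png

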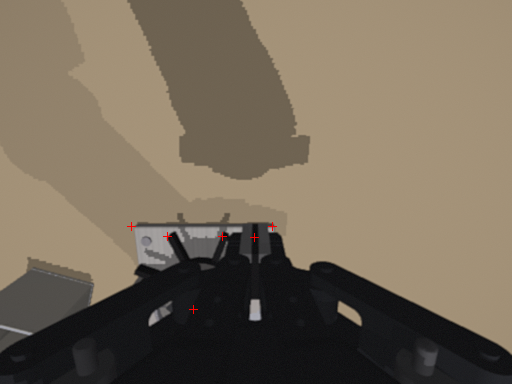

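The picture matches the projection to 3–5 px: the plate corner is at (134,226), the tooth ends are near (171,234) and (226,234), and the shut fingers span columns 238–275. The counter sits about 2–3 mm towards +y of my estimate. The finger is outside the wheel, so I'll descend there and then move in.

>>> {"op": "send_rows", "data": {
  "targets": [
    {"x": 0,"y": 5,"z": 40,"ax": 0,"ay": 0,"az": 0,"gripper": 0},
    {"x": 0,"y": 0,"z": 40,"ax": 0,"ay": 0,"az": 0,"gripper": 0},
    {"x": 0,"y": 0,"z": 19,"ax": 0,"ay": 0,"az": 0,"gripper": 0},
    {"x": 0,"y": 0,"z": 0,"ax": 0,"ay": 0,"az": 0,"gripper": 0},
    {"x": 0,"y": 0,"z": 0,"ax": 0,"ay": 0,"az": 0,"gripper": 0}
  ]
}}

```text
t: 3.15
position: [0.421, 0.2095, 0.0507]
ee_rot: [-0.02, 1.0, 0.001, 0.001]
force: [0.6, -0.8, 0.5]
opening: 0.0
gripper_force: 0.0
```

>>> {"op": "send_rows", "data": {
  "targets": [
    {"x": -10,"y": 0,"z": 0,"ax": 0,"ay": 0,"az": 0,"gripper": 0},
    {"x": -10,"y": 0,"z": 0,"ax": 0,"ay": 0,"az": 0,"gripper": 0},
    {"x": -8,"y": 0,"z": 0,"ax": 0,"ay": 0,"az": 0,"gripper": 0},
    {"x": -5,"y": 0,"z": 0,"ax": 0,"ay": 0,"az": 0,"gripper": 0},
    {"x": 0,"y": 0,"z": 0,"ax": 0,"ay": 0,"az": 0,"gripper": 0}
  ]
}}

```text
t: 3.65
position: [0.4535, 0.2095, 0.0487]
ee_rot: [-0.02, 1.0, 0.0, 0.0]
force: [-0.4, 0.3, -0.9]
opening: 0.0001
gripper_force: 0.0
```

```bash
python3 - <<'E'
from h import *
s=observe();print(s['position'],s['ee_rot'],s['force'])
a=grab_frame("scene")[:,:,::-1][100:200,180:310];b=grab_frame("wrist")[150:350,100:320,::-1]
a=cv2.resize(a,None,fx=3.5,fy=3.5,interpolation=cv2.INTER_CUBIC)
b=cv2.resize(b,(330,300))
a=a[:,:450]
cv2.imwrite("pics/s2.png",np.hstack([a,cv2.copyMakeBorder(b,0,a.shape[0]-300,0,0,0)]))
E
```

```text
[0.45349772 0.2094876  0.0487214 ] [-1.96610528e-02  9.99806565e-01  1.69930461e-04  4.96505810e-04] [-0.36486428  0.34958536 -0.89564053]
```

View pics/s2.png

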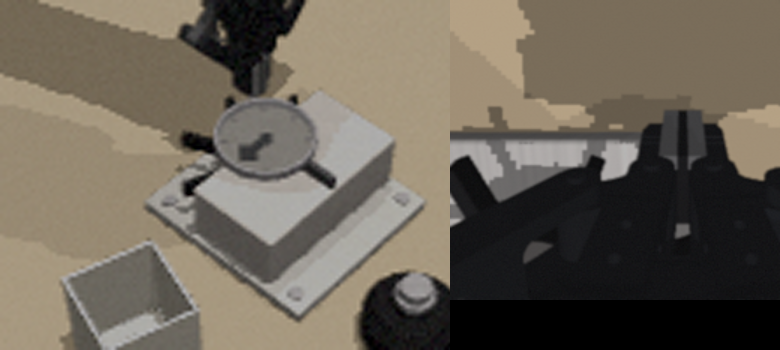

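Nothing has moved. The hand still points to -y, and the finger at crop (682,130) stands just on the +y side of the tooth at (595,165). Next comes the first flick.

>>> {"op": "send_rows", "data": {
  "targets": [
    {"x": 0,"y": -8,"z": 0,"ax": 0,"ay": 0,"az": 0,"gripper": 0},
    {"x": 0,"y": -8,"z": 0,"ax": 0,"ay": 0,"az": 0,"gripper": 0},
    {"x": 0,"y": -6,"z": 0,"ax": 0,"ay": 0,"az": 0,"gripper": 0},
    {"x": 0,"y": -5,"z": 0,"ax": 0,"ay": 0,"az": 0,"gripper": 0},
    {"x": 0,"y": -4,"z": 0,"ax": 0,"ay": 0,"az": 0,"gripper": 0}
  ]
}}

```text
t: 4.25
position: [0.449, 0.1778, 0.0478]
ee_rot: [-0.02, 1.0, -0.001, -0.004]
force: [-11.4, 2.8, 7.3]
opening: -0.0003
gripper_force: 5.9
```

>>> {"op": "send_rows", "data": {
  "targets": [
    {"x": 0,"y": -4,"z": 0,"ax": 0,"ay": 0,"az": 0,"gripper": 0},
    {"x": 0,"y": -4,"z": 0,"ax": 0,"ay": 0,"az": 0,"gripper": 0},
    {"x": 0,"y": -4,"z": 0,"ax": 0,"ay": 0,"az": 0,"gripper": 0},
    {"x": 0,"y": -4,"z": 0,"ax": 0,"ay": 0,"az": 0,"gripper": 0},
    {"x": 0,"y": -4,"z": 0,"ax": 0,"ay": 0,"az": 0,"gripper": 0}
  ]
}}

```text
t: 4.75
position: [0.45, 0.156, 0.0476]
ee_rot: [-0.02, 1.0, -0.002, -0.004]
force: [-6.8, -2.8, 5.6]
opening: 0.0001
gripper_force: 3.8
```

```bash
python3 - <<'E'
from h import *
s=observe();print(s['position'],s['ee_rot'],s['force'])
a=grab_frame("scene")[:,:,::-1][100:200,180:310];b=grab_frame("wrist")[150:350,100:320,::-1]
a=cv2.resize(a,None,fx=3.5,fy=3.5,interpolation=cv2.INTER_CUBIC)
b=cv2.resize(b,(330,300))
a=a[:,:450]
cv2.imwrite("pics/s3.png",np.hstack([a,cv2.copyMakeBorder(b,0,a.shape[0]-300,0,0,0)]))
E
```

```text
[0.44997028 0.15595858 0.04764055] [-0.01968606  0.99979598 -0.00152708 -0.00425634] [-6.82304939 -2.76619853  5.63630418]
```

View pics/s3.png

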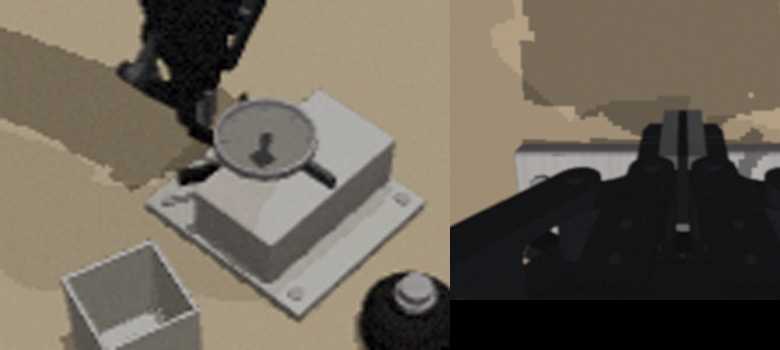

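The hand turned about 45° and now points straight down in the scene, around (262,155) from (267,140). There is some residual -x and +z force, so I'll check the tip geometry before continuing.

```bash
python3 - <<'E'
from h import *
from scipy.spatial.transform import Rotation as Ro
s=observe();R=Ro.from_quat(s['ee_rot']).as_matrix();c=calibration("wrist")
for L in (.012,.025,.038):
  for dx in (.011,-.011): print(L,dx,proj(c,s['position']+R@[dx,0,L]).round(1))
print(s['torque'])
E
```

```text
0.012 0.011 [[253.5 228.7]]
0.012 -0.011 [[253.5 267.4]]
0.025 0.011 [[253.6 219.1]]
0.025 -0.011 [[253.6 255.2]]
0.038 0.011 [[253.7 211. ]]
0.038 -0.011 [[253.7 244.7]]
[-0.83801799  1.65137492 -0.12775881]
```

>>> {"op": "send_rows", "data": {
  "targets": [
    {"x": 5,"y": 0,"z": -2,"ax": 0,"ay": 0,"az": 0,"gripper": 0},
    {"x": 8,"y": 0,"z": -2,"ax": 0,"ay": 0,"az": 0,"gripper": 0},
    {"x": 10,"y": 0,"z": 0,"ax": 0,"ay": 0,"az": 0,"gripper": 0},
    {"x": 8,"y": 0,"z": 0,"ax": 0,"ay": 0,"az": 0,"gripper": 0},
    {"x": 0,"y": 0,"z": 0,"ax": 0,"ay": 0,"az": 0,"gripper": 0}
  ]
}}

```text
t: 5.35
position: [0.4218, 0.1572, 0.0524]
ee_rot: [-0.021, 1.0, -0.0, -0.001]
force: [-1.0, -0.1, 0.7]
opening: 0.0002
gripper_force: 0.0
```

```bash
python3 - <<'E'
from h import *
s=observe();print(s['position'],s['ee_rot'],s['force'])
a=grab_frame("scene")[:,:,::-1][100:200,180:310];b=grab_frame("top")[170:290,160:290,::-1]
a=cv2.resize(a,None,fx=3.5,fy=3.5,interpolation=cv2.INTER_CUBIC)[:,:430]
b=cv2.resize(b,(370,350),interpolation=cv2.INTER_CUBIC)
cv2.imwrite("pics/s4.png",np.hstack([a,b]))
E
```

```text
[0.42181258 0.15724254 0.05243488] [-2.06085980e-02  9.99787444e-01 -9.59467661e-05 -5.85562717e-04] [-1.00531874 -0.09923334  0.69858485]
```

View pics/s4.png

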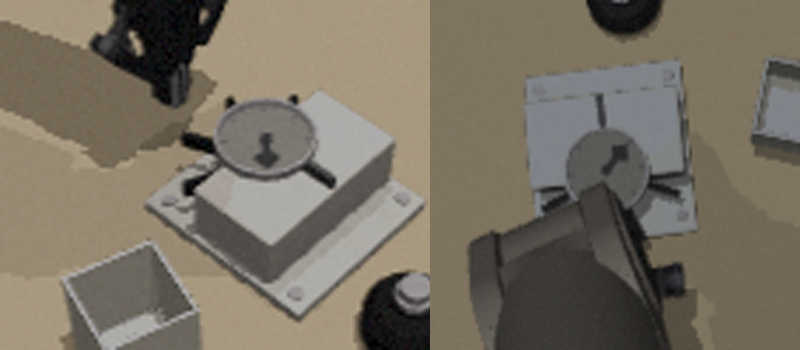

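One clean click is done: the hand is at -45° in both views, which is one click before the mark. The tip length is confirmed, so the side force came from the tooth end swinging outward, and I'll follow its arc this time. The finger goes back round and in while the wheel pauses.

>>> {"op": "send_rows", "data": {
  "targets": [
    {"x": 0,"y": 26,"z": 0,"ax": 0,"ay": 0,"az": 0,"gripper": 0},
    {"x": 0,"y": 26,"z": 2,"ax": 0,"ay": 0,"az": 0,"gripper": 0},
    {"x": 0,"y": 0,"z": 0,"ax": 0,"ay": 0,"az": 0,"gripper": 0},
    {"x": 0,"y": 0,"z": 0,"ax": 0,"ay": 0,"az": 0,"gripper": 0},
    {"x": 0,"y": 0,"z": 0,"ax": 0,"ay": 0,"az": 0,"gripper": 0}
  ]
}}

```text
t: 5.95
position: [0.4214, 0.2083, 0.0504]
ee_rot: [-0.02, 1.0, -0.0, -0.0]
force: [0.3, -0.0, 0.4]
opening: -0.0001
gripper_force: 0.0
```

>>> {"op": "send_rows", "data": {
  "targets": [
    {"x": -10,"y": 0,"z": 0,"ax": 0,"ay": 0,"az": 0,"gripper": 0},
    {"x": -10,"y": 0,"z": 0,"ax": 0,"ay": 0,"az": 0,"gripper": 0},
    {"x": -7,"y": 0,"z": 0,"ax": 0,"ay": 0,"az": 0,"gripper": 0},
    {"x": -4,"y": 0,"z": 0,"ax": 0,"ay": 0,"az": 0,"gripper": 0},
    {"x": 0,"y": 0,"z": 0,"ax": 0,"ay": 0,"az": 0,"gripper": 0}
  ]
}}

```text
t: 6.45
position: [0.4532, 0.2103, 0.0505]
ee_rot: [-0.02, 1.0, 0.0, 0.0]
force: [0.2, 0.1, 0.4]
opening: 0.0002
gripper_force: 0.0
```

>>> {"op": "send_rows", "data": {
  "targets": [
    {"x": 0,"y": -8,"z": 0,"ax": 0,"ay": 0,"az": 0,"gripper": 0},
    {"x": 0,"y": -8,"z": 0,"ax": 0,"ay": 0,"az": 0,"gripper": 0},
    {"x": 1,"y": -5,"z": 0,"ax": 0,"ay": 0,"az": 0,"gripper": 0},
    {"x": 1,"y": -4,"z": 0,"ax": 0,"ay": 0,"az": 0,"gripper": 0},
    {"x": 1,"y": -4,"z": 0,"ax": 0,"ay": 0,"az": 0,"gripper": 0}
  ]
}}

```text
t: 6.95
position: [0.4492, 0.1812, 0.0503]
ee_rot: [-0.02, 1.0, -0.0, -0.001]
force: [-4.3, 2.6, 0.8]
opening: -0.0003
gripper_force: 2.3
```

>>> {"op": "send_rows", "data": {
  "targets": [
    {"x": 1,"y": -4,"z": 0,"ax": 0,"ay": 0,"az": 0,"gripper": 0},
    {"x": 1,"y": -4,"z": 0,"ax": 0,"ay": 0,"az": 0,"gripper": 0},
    {"x": 0,"y": -4,"z": 0,"ax": 0,"ay": 0,"az": 0,"gripper": 0},
    {"x": 0,"y": -4,"z": 0,"ax": 0,"ay": 0,"az": 0,"gripper": 0},
    {"x": 0,"y": -4,"z": 0,"ax": 0,"ay": 0,"az": 0,"gripper": 0}
  ]
}}

```text
t: 7.45
position: [0.4489, 0.1602, 0.0503]
ee_rot: [-0.02, 1.0, -0.0, -0.0]
force: [-5.2, -0.9, 0.8]
opening: 0.0002
gripper_force: 2.1
```

>>> {"op": "send_rows", "data": {
  "targets": [
    {"x": 5,"y": 0,"z": 0,"ax": 0,"ay": 0,"az": 0,"gripper": 0},
    {"x": 8,"y": 0,"z": 0,"ax": 0,"ay": 0,"az": 0,"gripper": 0},
    {"x": 10,"y": 0,"z": 0,"ax": 0,"ay": 0,"az": 0,"gripper": 0},
    {"x": 8,"y": 0,"z": 0,"ax": 0,"ay": 0,"az": 0,"gripper": 0},
    {"x": 0,"y": 0,"z": -10,"ax": 0,"ay": 0,"az": 0,"gripper": 0}
  ]
}}

```text
t: 7.95
position: [0.416, 0.1598, 0.06]
ee_rot: [-0.021, 1.0, -0.001, -0.001]
force: [-0.0, 0.3, 0.2]
opening: -0.0
gripper_force: 0.0
```

```bash
python3 - <<'E'
from h import *
s=observe();print(s['position'],s['force'])
a=grab_frame("scene")[:,:,::-1][100:200,180:310];b=grab_frame("top")[170:290,160:290,::-1]
a=cv2.resize(a,None,fx=3.5,fy=3.5,interpolation=cv2.INTER_CUBIC)[:,:430]
b=cv2.resize(b,(370,350),interpolation=cv2.INTER_CUBIC)
cv2.imwrite("pics/s5.png",np.hstack([a,b]))
E
```

```text
[0.41604373 0.15980125 0.0599808 ] [-0.03722001  0.33073387  0.19984381]
```

View pics/s5.png

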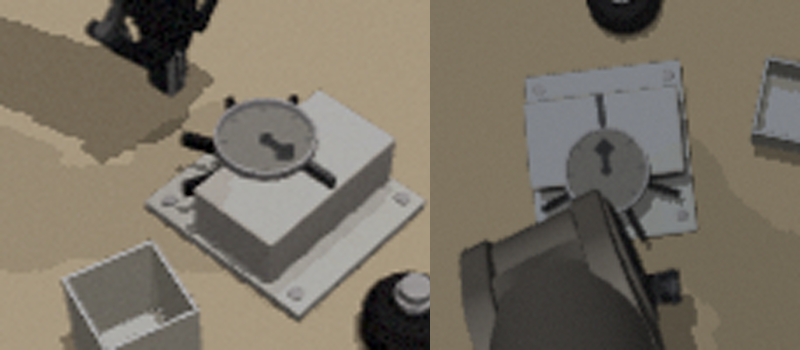

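The hand now points straight at the fin (top view: hand at (605,150), fin at (600,110)). The finger is clear of the counter, and the cup and regulator have not moved.

```bash
python3 -c "
from plant import *
print(hand_in())"
```

```text
the job is handed in; nothing more can be done
None
```

I turned the counter two clicks counter-clockwise, pausing about 2 s one click short; the hand now points at the fin, the finger is clear, and the job is handed in (the first click peaked at about 14 N in the readings).

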